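Shut and lock the access cover of a relay interface box

ROBOT

A 6-joint arm with a two-finger parallel gripper is mounted at the origin on the work surface. World frame = base frame: x ahead of the robot, y to its left, z up, the work surface at z = 0. Lengths are in mm, angles in rad, forces in N, time in s.
With the tool pointing down it reaches from about 275 to 750 mm from the base axis. Payload 10.2 kg.
Tool frame: the origin (TCP) lies midway between the tips of the shut fingers; the grasp point (between the pads) lies 19 mm behind it (ctrl.grasp_offset is the distance from the TCP to the grasp point, in mm); z points along the fingers, y is the line along which they close (so a half turn about z gives the same grasp; the last joint's range is limited). The gripper opens to 85 mm and grips with 20 to 120 N. Pads are 22 mm wide; open, the fingers measure 114 mm over their backs; the gripper's body (76 mm by 85 mm) begins 54 mm behind the grasp point. The pads swing forward as they close: fully open they stand 13 mm farther back than shut.
Start: joints at [-1.34, 0.313, 1.498, -0, 1.331, -0.223], TCP at [230.14, -471.876, 231.294] pointing down, gripper open.
Joint ranges: [-2.94, 2.94], [-0.97, 2.17], [0.19, 2.56], [-1.23, 4.37], [0.02, 3.11], [-2.88, 2.88]. Speed limits (rad/s): [2.39, 2.39, 3.01, 3.14, 3.14, 3.14].

INTERFACE

Orientations are given as a unit quaternion [w, x, y, z].
In Python, from rig import ctrl, viewer, models gives the robot as it stands. The module is installed in compiled form; this text tells all that it offers.
- The arm moves only by the shell command python3 -m pendant 'ROWS' [OPENING] [FORCE]. ROWS is text: rows parted by semicolons, each of 4 numbers parted by spaces: the shift along the tool's x, y, z in m, then the turn about the tool's z in rad. In form: x y z yaw; .... A call has 1 to 10 rows; each row shifts and turns the commanded pose from where the row before left it, along the tool's axes as they then stand; what a row does not reach is not made up. A row lasts 1/8 s, in which the tool goes at most 62.5 mm and 10.7 degrees, less where a joint would pass 70% of its speed; a pose out of reach is approached as far as the arm can. A call is refused whole if a number of a shift passes 0.0625 or a number of a turn 0.188, either way. A call with a gripper value outside its range is refused whole. OPENING is the opening, from 0 (shut) to 1 (fully open), set as the call begins (- or left out, the last holds). The fingers move at their own pace and stop on an object; FORCE is the grip in N (left out, the last holds). Time passes only in rows, so rows that do not move let the fingers close. It gives the time, the measured TCP pose, the force, the opening and the grip force at its end, in the units of the state.
- ctrl.sense(): the state, without advancing time (a new reading comes with each control period).
- viewer.capture(name): name is "scene" or "top" or "wrist"; returns a dict with "color" (400x640x3 uint8, red, green, blue), "vertical_fov" (degrees; the focal length in pixels is half the picture's height over the tangent of half this angle, whatever the lens; pixels are square), "cx", "cy" (the principal point, pixels), "pose" (4x4, takes a point from camera to world coordinates). Camera axes: x right, y down, z forward; pixel columns grow to the right and rows downward; lengths in mm; the calibration is good to about 2 mm. The wrist camera is an equidistant fisheye: a pixel r from the principal point sees the ray r / f radians off the axis. A picture is of the moment at which its call begins. There is no depth.
- ctrl.finish_job(): hands the job in; it is judged then, once.
Trained networks look in the newest picture that a camera, given by its name, has taken for a name from the list of things; names that differ only in an ending like _2 or _b are one class to them, and where a whole thing is asked for, a point or a joint stands for the part that bears it (a point fixed in the world has none). Each returns a list of dicts, best first, with "p" (0 to 1); they miss things now and then, are a little off and sometimes report something else, mostly with a low value. They report only what shows in the picture. A call takes as long as a camera call.
- models.boxes_of(camera, query): "at" ([x, y, z] in mm, in world coordinates, good to about 4 mm: the middle of the surface that is visible of it).
The state is a dict: "time_s": time; "joints": joint angles; "dq": joint speeds; "tau": joint torques, N m; "eef_pos": TCP position; "ee_rot": TCP orientation; "force": force on the tool from outside, world axes, zero at the start; "wrist_torque": the same for the moment, N m; "grip_width": opening from 0.0 (shut) to 1.0 (fully open); "grip_force": force on a finger pad.
Only numpy, scipy, OpenCV 4.12 (cv2) and the standard library are available. Lean on these libraries where they do the work, as an engineer would, in place of code of your own. Each camera call takes 0.05 s, during which the arm holds its last target. There are 200 camera calls.

TASK

The hinged access cover of the grey relay interface box stands ajar. With the fingertips, first push the cover down fully shut, then set the fingertips in the slot of the black quarter-turn fastener on it and turn it clockwise (seen from above) to its stop, so that the cover is locked. Only push and turn: do not lift the cover, do not turn the fastener before the cover is shut, and leave the mug, the relay module and the terminal strip where they stand.

Things in the scene. Friction and masses are not known exactly. Their poses are not given: they have to be found in the camera images.
- case: Fixed grey sheet-metal box, 280 mm front to back (x), 260 mm wide (y), 60 mm high at the cover and 66 mm at the socket deck behind it (sockets 5 mm prouder). Origin on the bench, 110 mm behind the front wall's outer face and midway across the width; its x axis points from the front (fastener side, towards the robot) to the hinge side, z up. The cover's hinge line runs along the case's y axis at x = +110 mm, z = 60 mm; the socket deck spans x = 114 to 170 mm.
- cover (a joint): Hinge of the plain aluminium cover (220 mm front to back, 256 mm wide, 5 mm thick, its underside on the hinge line), in rad: 0 = fully shut (its top then 65 mm above the bench), growing as the front edge swings up; it starts 0.2 to 0.5 rad open. A stiff hinge: it stays where it is left; about 2 to 5 N straight down near the front edge shuts it, against a hard stop at 0. Shut means below 0.02 rad.
- press_left (a point): Point on the cover's top face where it can be pushed, 25 mm behind its front edge, 90 mm to the left (case +y) of the middle, clear of the fastener. It moves with the cover; its z axis is the cover's outward normal.
- press_right (a point): The same on the right (case -y) side.
- rotor (a joint): Turn of the fastener in rad, growing clockwise seen from above: 0 = open (slot parallel to the hinge line), stop at 1.571 = locked (slot pointing front to back at the short dark mark on the cover's front edge). It starts at 0 to 0.3. Stiff: needs about 0.12 N m (some 4 N at 28 mm from the axis) and stays where left. A cam tongue beneath it passes under a lip of the case as it turns and holds the cover down. Locked means above 1.4 rad.
- slot (a point): Centre of the slot's floor, on the fastener's axis, at the case's x = -40 mm, y = 0, and 69 mm above the bench when the cover is shut. The fastener is a black disc 92 mm across and 18 mm high on the cover; a straight slot 32 mm wide and 14 mm deep, open at both ends, with a bright steel floor, runs right across its middle. The point's y axis runs along the slot and turns with it; z is the axis of turning, out of the cover.
- mug: White mug, 80 mm across, 90 mm high, standing beside the box; origin under its centre. To be left alone.
- module: Grey boxed relay module, 70 x 45 x 78 mm, standing beside the box; origin under its centre. To be left alone.
- terminal: Black terminal strip, 30 x 80 x 24 mm, lying beside the box; origin under its centre. To be left alone.

How it is judged (in metres and radians):
On the way, in this order (a step that is already met when the one before it is completed fails the run):
1. the cover is pushed fully shut while the fastener is still open (value of joint cover below 0.02 rad and value of joint rotor below 0.7 rad), for 0.2 s.
2. the fastener is turned clockwise to its stop with the cover shut (value of joint cover below 0.02 rad and value of joint rotor above 1.4 rad), for 0.2 s.
At the end, for the whole second after the job is handed in: The cover is shut (within 0.02 rad, about 4 mm at its front edge), the fastener stands at rest turned past 1.4 rad (within 10 degrees of its stop), and the mug, module and terminal strip are within 30 mm of where they stood (all of step 2 and velocity of joint rotor between -0.05 and 0.05 rad/s and distance of each of mug, module, terminal from where it was at the start of the episode below 0.03 m); the robot touches nothing.
It fails at once if the cover is lifted further open (value of joint cover above 0.65 rad).
It fails at once if the fastener is turned while the cover is not shut (value of joint cover above 0.06 rad and value of joint rotor above 0.8 rad).
It fails at once if the mug is moved or lifted (distance of mug from where it was at the start of the episode above 0.03 m).
It fails at once if the relay module is moved or lifted (distance of module from where it was at the start of the episode above 0.03 m).
It fails at once if the terminal strip is moved or lifted (distance of terminal from where it was at the start of the episode above 0.03 m).
It also fails if it takes over 48 s, if anything falls off the work surface, if the arm or the gripper's body presses on something with over 40 N, if the wrist force passes 120 N, or if a joint passes its speed limit or range.

## Working session

There is one attempt and no reset: what is moved stays moved. The work goes in short steps, Python scripts to look and compute and a shell command to move; the robot and the scene stay as the last step left them, time stands still between calls to the robot, and variables do not carry over. Pictures are saved under pics/ and viewed, at most 10 in all, crops included, and the job is handed in when it is done.

```bash
mkdir -p pics; python3 - <<'E'
from rig import ctrl, viewer, models
import cv2
for c in ("scene","top"):
    r=viewer.capture(c); cv2.imwrite(f"pics/{c}0.png",r["color"][:,:,::-1])
    print(c,r["vertical_fov"],r["cx"],r["cy"],r["pose"].round(3).tolist())
    for n in ("case","cover","press_left","press_right","rotor","slot","mug","module","terminal"):
        print(n,[(round(d["p"],2),[round(v) for v in d["at"]]) for d in models.boxes_of(c,n)[:2]])
s=ctrl.sense();print(s["time_s"],s["eef_pos"],s["ee_rot"],s["grip_width"])
E
```

```text
scene 50.556857566651495 327.5877554799293 194.71151503051175 [[-0.803, 0.522, -0.287, 921.737], [0.596, 0.696, -0.401, 484.47], [-0.009, -0.493, -0.87, 997.005], [0.0, 0.0, 0.0, 1.0]]
case [(0.58, [666, 116, 90])]
cover [(0.58, [646, 103, 115])]
press_left [(0.66, [648, 102, 118])]
press_right [(0.64, [643, 105, 114])]
rotor [(0.68, [616, 95, 139]), (0.66, [570, 326, 21])]
slot [(0.58, [611, 92, 138])]
mug [(0.74, [704, 310, 34])]
module [(0.69, [680, -113, 69])]
terminal [(0.92, [570, 326, 21])]
top 57.69862377756995 321.84672996639034 202.11908775525 [[0.147, -0.969, 0.198, 447.435], [-0.989, -0.144, 0.028, 27.538], [0.001, -0.2, -0.98, 932.44], [0.0, 0.0, 0.0, 1.0]]
case [(0.79, [640, 94, 93])]
cover [(0.89, [631, 88, 125])]
press_left [(0.95, [627, 90, 127])]
press_right [(0.6, [632, 86, 124]), (0.33, [711, 324, 48])]
rotor [(0.83, [614, 91, 138]), (0.74, [636, 88, 92])]
slot [(0.93, [611, 89, 137])]
mug [(0.89, [713, 321, 50])]
module [(0.6, [665, -125, 76])]
terminal [(0.94, [566, 321, 23])]
1.0 [ 230.16352689 -471.86272089  231.29042247] [-2.24997107e-05  9.74366043e-01  2.24968472e-01  3.00351196e-06] 0.9963967871147662
```

View pics/top0.png

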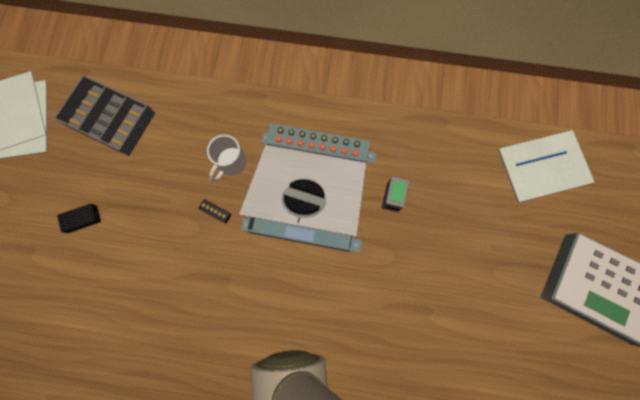

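View pics/scene0.png

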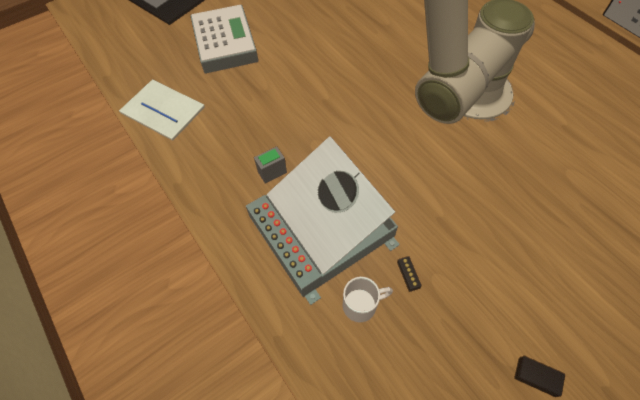

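The top view shows the case with the cover corners near (241,215), (358,236), (266,146) and (367,160). The slot runs from (283,191) to (325,207). The scene view shows the cover corners at (330,138), (394,212), (268,193) and (321,272). The mug and terminal are on the +y side and the module is on the -y side. Next I'll fit the pose.

```bash
cat > h.py <<'E'
import numpy as np
from scipy.optimize import least_squares
def case2w(p,q): 
    c,s=np.cos(p[2]),np.sin(p[2]); q=np.atleast_2d(q)
    return np.c_[p[0]+c*q[:,0]-s*q[:,1], p[1]+s*q[:,0]+c*q[:,1], q[:,2]]
def cov(a,q): # cover coords: d forward from hinge, y, h above underside
    q=np.atleast_2d(q); d,y,h=q.T
    return np.c_[110-d*np.cos(a)+h*-np.sin(a)*-1*-1, y, 60+d*np.sin(a)+h*np.cos(a)]
def proj(r,P):
    T=np.linalg.inv(r["pose"]); f=200/np.tan(np.radians(r["vertical_fov"])/2)
    c=P@T[:3,:3].T+T[:3,3]
    return np.c_[r["cx"]+f*c[:,0]/c[:,2], r["cy"]+f*c[:,1]/c[:,2]]
E
python3 - <<'E'
from h import *
from rig import ctrl, viewer
C=[[220,128,5],[220,-128,5],[0,128,5],[0,-128,5]]
o={"top":[(241,215),(358,236),(266,146),(367,160)],"scene":[(394,212),(330,138),(321,272),(268,193)]}
R={k:viewer.capture(k) for k in o}
S=lambda t:[[150+36*np.sin(t),36*np.cos(t)*1,23],[150-36*np.sin(t),-36*np.cos(t),23]]
def res(p): return np.concatenate([(proj(R[k],case2w(p,cov(p[3],C)))-o[k]).ravel() for k in o])
f=least_squares(res,[640,90,0,.35],loss="soft_l1"); p=f.x
print(p.round(3),f.fun.round(1))
for k in o: print(k,"slot ends t=0",proj(R[k],case2w(p,cov(p[3],S(0)))).round(),"t=.3",proj(R[k],case2w(p,cov(p[3],S(.3)))).round())
print("slot open",case2w(p,cov(p[3],[150,0,9])),"shut",case2w(p,[-40,0,69]))
for y in (90,-90): print(y,"press",case2w(p,cov(p[3],[195,y,5])),case2w(p,cov(0,[195,y,5])))
E
```

```text
[ 6.37543e+02  8.85700e+01 -3.50000e-02  4.23000e-01] [-0.2  0.3 -0.8  0.7  0.5 -2.  -0.2  1.7  0.4 -0.9 -0.8 -2.2 -0.   1.7
 -3.6  1. ]
top slot ends t=0 [[288. 199.]
 [320. 205.]] t=.3 [[288. 203.]
 [320. 201.]]
scene slot ends t=0 [[350. 197.]
 [332. 175.]] t=.3 [[353. 193.]
 [329. 179.]]
slot open [[607.10704365  89.6404423  129.82806746]] shut [[597.56794359  89.9758842   69.        ]]
90 press [[570.91023694 180.96892953 144.66797945]] [[555.75863058 181.5017349   65.        ]]
-90 press [[564.5844572    1.08011801 144.66797945]] [[549.43285084   1.61292338  65.        ]]
```

```bash
sed -i 's/+h\*-np.sin(a)\*-1\*-1/+h*np.sin(a)/' h.py
python3 -m pendant '0.0507 -0.028 0 0; 0.0507 -0.028 0 0; 0.0507 -0.028 0 0; 0.0507 -0.028 0 0; 0.0507 -0.028 0 0; 0.0507 -0.028 0 0; 0.0507 -0.028 0 0; 0.0507 -0.028 0 0; 0.0507 -0.028 0 0; 0.0507 -0.028 0 0' 0 40
python3 - <<'E'
from rig import ctrl, viewer, models
import cv2
s=ctrl.sense();print(s["time_s"],s["eef_pos"].round(1),s["ee_rot"].round(3),s["joints"].round(2),s["grip_width"])
r=viewer.capture("scene"); cv2.imwrite("pics/s1.png",cv2.resize(r["color"][100:300,200:440,::-1],None,fx=3,fy=3))
E
```

```text
time_s: 2.35
eef_pos: [564.0, 3.8, 231.4]
ee_rot: [0.0, 0.974, 0.225, 0.0]
force: [0.6, -0.7, -0.9]
grip_width: 0.0
grip_force: 0.0
2.35 [564.    3.8 231.4] [0.    0.974 0.225 0.   ] [-0.2   0.4   1.38 -0.    1.37  0.92] 0.00037722181191105847
```

View pics/s1.png

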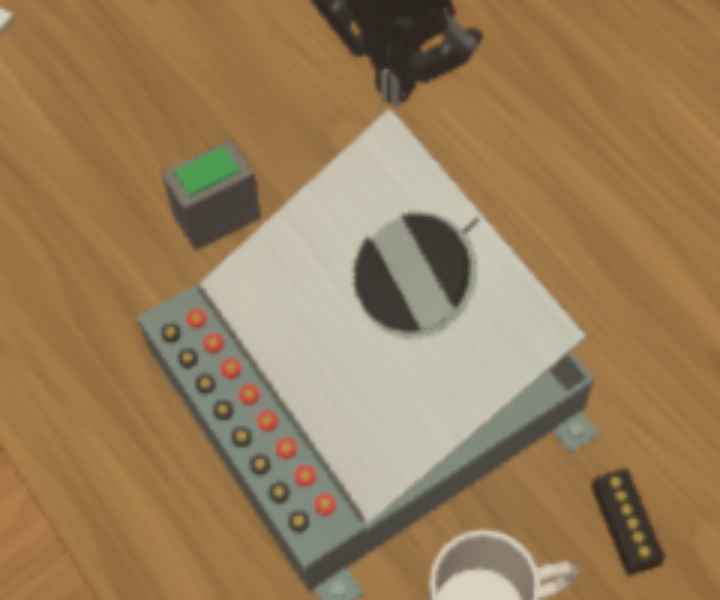

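The crop shows the shut fingertips at about (395,95), above the cover's right front corner. The way down is clear, so I'll push down now.

```bash

python3 -m pendant '0.003 -0.005 0.02 0; 0 0 0.02 0; 0 0 0.02 0; 0 0 0.015 0; 0 0 0.012 0; 0 0 0.012 0; 0 0 0.012 0'
python3 -m pendant '0 0 0.012 0; 0 0 0.012 0; 0 0 0.012 0; 0 0 0.008 0; 0 0 0.006 0; 0 0 0.005 0'
```

```text
time_s: 3.28
eef_pos: [563.7, 7.8, 119.9]
ee_rot: [0.0, 0.974, 0.225, 0.0]
force: [-0.9, -0.3, 3.4]
grip_width: -0.001
grip_force: 1.4
time_s: 4.03
eef_pos: [563.6, 7.9, 65.0]
ee_rot: [-0.0, 0.974, 0.225, 0.0]
force: [-2.3, 0.7, 4.7]
grip_width: 0.002
grip_force: 2.7
```

```bash

python3 -m pendant '0 0 0.002 0; 0 0 0.001 0; 0 0 0 0; 0 0 0 0'
python3 - <<'E'
from rig import ctrl
s=ctrl.sense();print(s["force"].round(1),s["eef_pos"].round(2))
E
```

```text
time_s: 4.53
eef_pos: [563.7, 7.8, 64.8]
ee_rot: [0.0, 0.974, 0.225, 0.0]
force: [-13.3, 1.1, 27.3]
grip_width: -0.001
grip_force: 13.1
[-13.3   1.1  27.3] [563.71   7.83  64.84]
```

```bash

python3 -m pendant '0 0 -0.01 0; 0 0 -0.03 0; 0 0 -0.04 -0.18; 0 0 -0.03 -0.18; 0 0 0 -0.18; 0 0 0 -0.18; 0 0 0 -0.18; 0 0 0 -0.18; 0 0 0 -0.18; 0 0 0 -0.18' 0.6
python3 -m pendant '0 0 0 -0.18; 0 0 0 -0.18; 0 0 0 -0.18; 0 0 0 -0.18; 0 0 0 -0.18;0 0 0 0'
python3 - <<'E'
from rig import ctrl, viewer, models
import cv2, numpy as np
for c in ("scene","top","wrist"):
    r=viewer.capture(c); I=r["color"][:,:,::-1]
    for n in ("rotor","slot"): print(c,n,[(round(d["p"],2),np.round(d["at"],1)) for d in models.boxes_of(c,n)[:2]])
    if c=="wrist": cv2.imwrite("pics/w2.png",I); print(r["vertical_fov"],r["cx"],r["cy"],r["pose"].round(3).tolist())
    if c=="top": cv2.imwrite("pics/t2.png",cv2.resize(I[100:260,220:400],None,fx=3.7,fy=3.7,interpolation=2))
s=ctrl.sense();print(s["eef_pos"].round(1),s["ee_rot"].round(3),s["joints"].round(2),s["grip_width"],s["force"])
E
```

```text
time_s: 5.78
eef_pos: [563.8, 7.8, 172.2]
ee_rot: [0.0, 0.582, 0.813, 0.0]
force: [0.1, -1.1, -0.1]
grip_width: 0.605
grip_force: 0.0
time_s: 6.52
eef_pos: [563.7, 7.8, 172.2]
ee_rot: [0.0, 0.174, 0.985, 0.0]
force: [0.0, -0.3, -0.6]
grip_width: 0.598
grip_force: 0.0
scene rotor [(0.59, array([593.5,  95.9,  82.5]))]
scene slot [(0.56, array([589.2,  93.1,  86. ]))]
top rotor [(0.61, array([579.6,  77.3,  71.9]))]
top slot [(0.6, array([577.3,  79.8,  71.7]))]
wrist rotor [(0.62, array([592. ,  90.5,  80.4]))]
wrist slot [(0.88, array([594.2,  89. ,  84.6])), (0.69, array([692.1, 300.3,  65.7]))]
65.70646984690485 318.137814627968 203.60275538608917 [[0.343, 0.887, 0.308, 484.379], [0.939, -0.324, -0.114, 35.846], [-0.001, 0.328, -0.945, 315.81], [0.0, 0.0, 0.0, 1.0]]
[563.6   7.9 172.3] [ 0.     0.173  0.985 -0.   ] [-0.19  0.45  1.46 -0.    1.23 -1.42] 0.599829149359309 [-0.0211463   0.83651215  0.2924222 ]
```

View pics/t2.png

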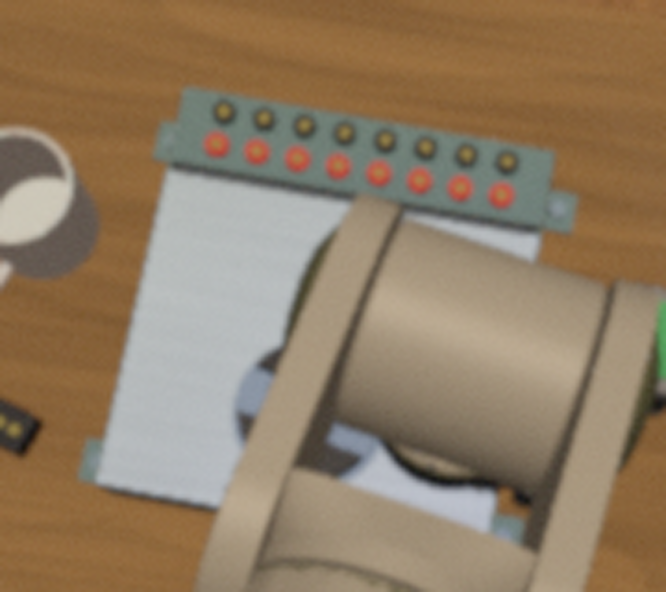

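View pics/w2.png

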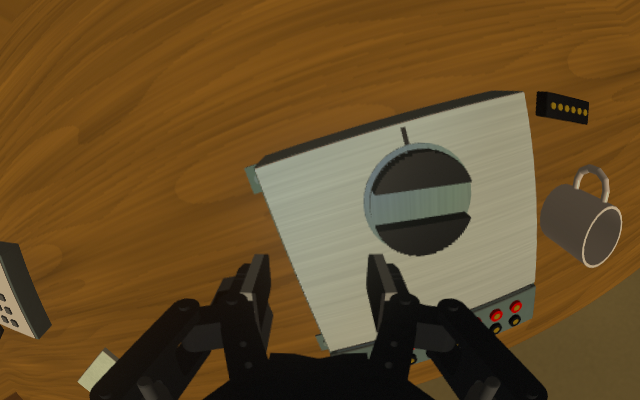

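The top crop shows the cover flush and shut, with the disc half hidden by the wrist. The wrist view shows the slot's front top edge from (376,195) to (471,181), and the floor's rear edge from (377,229) to (470,213). I'll unproject both.

```bash
cat >> h.py <<'E'
def unfish(r,uv,z):
    f=200/np.tan(np.radians(r["vertical_fov"])/2); d=np.array(uv,float)-[r["cx"],r["cy"]]
    n=np.linalg.norm(d,axis=1); t=n/f; ray=np.c_[d/n[:,None]*np.sin(t)[:,None],np.cos(t)]@r["pose"][:3,:3].T
    o=r["pose"][:3,3]; return o+ray*((z-o[2])/ray[:,2])[:,None]
E
python3 - <<'E'
from h import *
from rig import viewer
import cv2
r=viewer.capture("wrist")
for n,uv,z in (("front",[(376,195),(471,181)],83),("rear",[(377,229),(470,213)],69),("mark",[(403,128),(406,144)],65),("coverfront",[(262,167),(523,93)],65),("disc",[(372,190),(470,181),(421,149),(420,255)],83)):
    P=unfish(r,uv,z); d=P[1]-P[0]; print(n,P.round(1).tolist(),np.arctan2(d[1],d[0]).round(3))
E
```

```text
front [[569.2, 53.6, 83.0], [585.4, 136.1, 83.0]] 1.377
rear [[604.8, 46.7, 69.0], [621.7, 135.5, 69.0]] 1.383
mark [[528.1, 94.0, 65.0], [541.7, 92.5, 65.0]] -0.105
coverfront [[519.6, -27.4, 65.0], [529.2, 220.2, 65.0]] 1.532
disc [[564.1, 51.8, 83.0], [585.1, 135.2, 83.0], [545.2, 99.2, 83.0], [636.5, 76.2, 83.0]] 1.324
```

```bash

python3 -m pendant '0 0 0 -0.157; -0.005 0.03 0 0; -0.005 0.03 0 0; -0.005 0.028 0.02 0; 0 0 0.025 0; 0 0 0.015 0; 0 0 0 0'
python3 - <<'E'
from rig import ctrl, viewer, models
import cv2, numpy as np
r=viewer.capture("wrist"); cv2.imwrite("pics/w3.png",cv2.resize(r["color"][130:400,160:480,::-1],None,fx=2.2,fy=2.2))
s=ctrl.sense();print(s["eef_pos"].round(1),s["ee_rot"].round(3),s["joints"].round(2),s["grip_width"])
E
```

```text
time_s: 7.9
eef_pos: [594.6, 91.1, 111.6]
ee_rot: [-0.001, 0.096, 0.995, -0.0]
force: [0.5, -0.3, -0.1]
grip_width: 0.598
grip_force: 0.0
[595.1  91.1 112.6] [0.    0.096 0.995 0.   ] [-0.04  0.59  1.4  -0.    1.15 -1.42] 0.5964547676697698
```

View pics/w3.png

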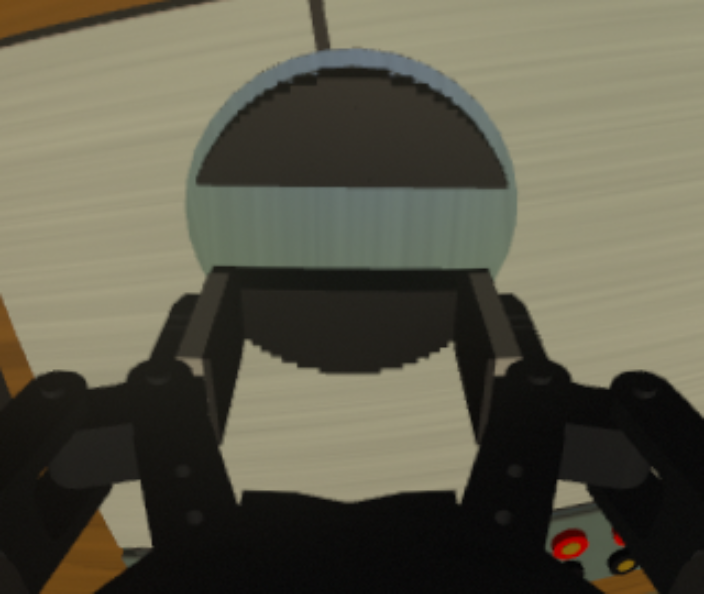

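The wrist crop shows the slot parallel to the finger line and centred between the fingers (slot middle column about 352, fingers about 351). The front edge is at row 186, the rear floor edge at row 268 and the rear top edge at row 290. I'll check the offset across the slot.

```bash
python3 - <<'E'
from h import *
from rig import viewer,ctrl
r=viewer.capture("wrist"); s=ctrl.sense(); th=2*np.arctan2(s["ee_rot"][2],s["ee_rot"][1]); ex=np.array([np.cos(th),np.sin(th)]); ey=np.array([np.sin(th),-np.cos(th)])
for z,uv in ((83,[(197,185),(507,188)]),(69,[(215,268),(490,270)]),(83,[(240,290),(460,290)])):
    P=unfish(r,[(160+a/2.2,130+b/2.2) for a,b in uv],z)[:,:2]-s["eef_pos"][:2]
    print(z,(P@ex).round(1),(P@ey).round(1))
print(s["eef_pos"],th)
E
```

```text
83 [17.5 16.6] [-43.1  42.9]
69 [-15.9 -16.7] [-43.1  43.5]
83 [-15.6 -15.6] [-33.1  31.7]
[595.44222084  91.09853928 113.20585953] 2.9502451717051508
```

The fingers are centred within 1 mm, so I'll go down.

```bash

python3 -m pendant '0 0 0.012 0; 0 0 0.012 0; 0 0 0.008 0; 0 0 0.006 0; 0 0 0.002 0; 0 0 0 0'
python3 -m pendant '0 0 0.003 0; 0 0 0.002 0; 0 0 0 0'
```

```text
time_s: 8.75
eef_pos: [595.1, 91.4, 72.4]
ee_rot: [0.0, 0.095, 0.995, 0.0]
force: [0.3, 0.1, -0.7]
grip_width: 0.601
grip_force: 0.0
time_s: 9.12
eef_pos: [595.0, 91.4, 67.2]
ee_rot: [-0.0, 0.095, 0.995, -0.0]
force: [0.2, 0.0, -0.4]
grip_width: 0.601
grip_force: 0.0
```

```bash

python3 -m pendant '0 0 0.002 0; 0 0 0 0.1; 0 0 0 0.1; 0 0 0 0.1; 0 0 0 0.1; 0 0 0 0.1; 0 0 0 0.1; 0 0 0 0.1'
python3 -c "
from rig import ctrl
s=ctrl.sense();print(s['wrist_torque'],s['joints'])"
```

```text
time_s: 10.12
eef_pos: [594.3, 91.2, 65.7]
ee_rot: [-0.001, 0.432, 0.902, -0.001]
force: [-7.1, -1.6, 7.4]
grip_width: 0.599
grip_force: 5.6
[-0.14176686  1.06646228  0.17966498] [-4.20394141e-02  6.46321962e-01  1.44233538e+00 -7.24114514e-04
  1.05487140e+00 -7.18904385e-01]
```

```bash

python3 -m pendant '0 0 -0.001 0.1; 0 0 0 0.1; 0 0 0 0.1; 0 0 0 0.1; 0 0 0 0.1; 0 0 0 0.1; 0 0 0 0.1; 0 0 0 0'
python3 -m pendant '0 0 0 0.05; 0 0 0 0.05; 0 0 0 0'
python3 -c "
from rig import ctrl
s=ctrl.sense();print(s['wrist_torque'],s['joints'])"
```

```text
time_s: 11.12
eef_pos: [594.1, 92.1, 65.9]
ee_rot: [-0.001, 0.714, 0.7, -0.001]
force: [-3.3, 3.7, -0.9]
grip_width: 0.597
grip_force: 1.9
time_s: 11.5
eef_pos: [594.3, 92.1, 65.9]
ee_rot: [-0.001, 0.748, 0.664, -0.0]
force: [-3.6, 3.0, -0.6]
grip_width: 0.599
grip_force: 2.1
[0.63993099 0.52221248 0.04778215] [-4.12472297e-02  6.46262711e-01  1.44198040e+00  1.03025476e-03
  1.05530247e+00  7.78823091e-02]
```

```bash

python3 -m pendant '0 0 0 0.05; 0 0 0 0.04; 0 0 0 0.03; 0 0 0 0'
python3 -c "
from rig import ctrl
s=ctrl.sense();print(s['wrist_torque'],s['joints'])"
```

```text
time_s: 12.0
eef_pos: [594.3, 92.1, 65.9]
ee_rot: [-0.001, 0.786, 0.619, -0.001]
force: [-3.4, 5.0, -0.4]
grip_width: 0.602
grip_force: 20.2
[0.75602691 0.49026827 1.39690592] [-4.08360647e-02  6.46300643e-01  1.44191862e+00  7.02663344e-05
  1.05522460e+00  1.95417626e-01]
```

The torque rose to 1.4 N m, so the fastener is at its stop. I'll unload, lift clear and check.

```bash

python3 -m pendant '0 0 0 -0.06; 0 0 0 -0.06; 0 0 0 0; 0 0 -0.01 0; 0 0 -0.02 0; 0 0 -0.04 0; 0 0 -0.05 0; 0 0 0 0; 0 0 0 0'
python3 - <<'E'
from rig import viewer,ctrl
import cv2
r=viewer.capture("wrist"); cv2.imwrite("pics/w4.png",r["color"][:,:,::-1]); print(ctrl.sense()["force"])
E
```

```text
time_s: 13.12
eef_pos: [594.7, 91.4, 186.1]
ee_rot: [-0.0, 0.748, 0.663, -0.0]
force: [0.1, 0.3, -0.2]
grip_width: 0.597
grip_force: 0.0
[-0.22483327  0.85963738 -0.28752584]
```

View pics/w4.png

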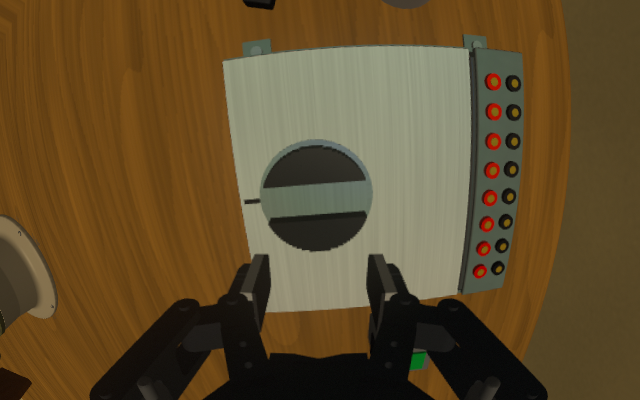

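The slot, from (262,202) to (370,198), now points at the mark at (252,201). The cover is flush and the gripper is clear of it.

```bash
python3 -c "
from rig import ctrl
print(ctrl.finish_job())"
```

```text
the job is handed in; nothing more can be done
None
```

The cover is pushed fully shut and the fastener is turned clockwise to its stop, with the slot pointing at the mark. The job was handed in at about 13 s with the arm clear of everything. The hand-in returned no verdict.

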